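# Fit the hose coupler on the dust extractor's leaning spigot

### The job

Push the orange hose coupler, wide end first, onto the leaning metal spigot of the green dust extractor so that it presses the stiff yellow seal ring fully down against the flange, and leave it seated there. Leave the other things on the bench where they are.

Things in the scene. Friction and masses are not known exactly. Their poses are not given: they have to be found in the camera images.
- sleeve: Orange hose coupler, rigid stepped round tube 125 mm long, 0.14 kg, standing wide end down on either side of the extractor. Wide socket: outside 54, inside 46 mm diameter, 73 mm deep, open below, from 0 to 72 mm along the axis; cone to 80 mm; neck 40 mm outside from 80 to 125 mm, good to grip. Origin: centre of the open wide end; z along its axis to the neck end.
- sleeve_top (a point): Centre of the coupler's neck end, 125 mm from the origin along its z.
- spigot: Aluminium tube stub on the green sloping front: 42 mm diameter, 75 mm long, the last 10 mm tapering to 30 mm; the socket goes over it with 2 mm clearance all round. Leans 30 degrees from vertical towards the extractor's front (robot side). Origin: its foot's centre on the outer face of the 72 mm flange, 73 mm above the bench; z along it to its tip; y level. Fixed.
- spigot_tip (a point): Centre of the spigot's free end, 75 mm from its origin along its z.
- seal_ring (a joint): Yellow seal ring around the spigot, 60 mm diameter, 10 mm thick. Value: its distance from the flange in m; 0 is fully home, at most 0.034; starts 0.018 to 0.030. It slides stiffly: about 8 N moves it slowly (far more than the coupler's weight), and it stays where it is left (no spring).
- ring_top (a point): Centre of the ring's outer face, on which the coupler's rim presses; moves with the ring.
- seat (a point): Point on the spigot's axis 10 mm out from its origin: where the centre of the coupler's wide end lies when the ring is fully home.
- extractor: Green bench dust extractor with a sloping front and a black round filter cap at the rear, fixed to the bench: 240 mm long (x), 200 mm wide (y), its body 110 mm high, the cap's top at 130 mm behind. Origin: centre of its underside; its front, with the spigot, faces its own -x.
- grey_tube: Bystander: plain grey tube, 50 mm diameter, 90 mm high, standing on the other side of the extractor; too narrow inside for the spigot. Origin: centre of its lower end.
- tape_roll: Bystander: blue ring-shaped tape roll lying flat in front of the extractor, 100 mm diameter, 24 mm high. Origin: centre of its underside.
- hammer: Bystander: hammer lying on the bench to the robot's right, its handle along its x. Origin: on its underside.
- screwdriver: Bystander: screwdriver lying on the bench to the robot's left. Origin: on its underside.
- drink_bottle: Bystander: green drink bottle standing at the left, 68 mm diameter, 200 mm high. Origin: centre of its underside.
Things that resemble listed ones, but are neither listed nor needed, are in the scene too. Of the things that look like the sleeve, the largest one is meant.

How it is judged:
At the end, for the whole second after the job is handed in: The coupler sits on the spigot wide end first, in line with it within 0.1 rad, the centre of its wide end within 9 mm of the seat point; the yellow ring is within 5 mm of the flange; the coupler is at rest (distance between sleeve and seat below 0.009 m and angle between the z axis of sleeve and the z axis of spigot, either way round below 0.1 rad and z of sleeve_top in the frame of spigot above 0.1 m and value of joint seal_ring below 0.005 m and linear speed of sleeve below 0.02 m/s); the robot touches nothing.
It fails at once if a bystander (grey tube, tape roll, hammer, screwdriver or drink bottle) is moved more than 4 cm (distance of any of grey_tube, tape_roll, hammer, screwdriver, drink_bottle from where it was at the start of the episode above 0.04 m).
It also fails if it takes over 43 s, if anything falls off the work surface, if the arm or the gripper's body presses on something with over 40 N, if the wrist force passes 120 N, or if a joint passes its speed limit or range.

### The arm

A 7-joint arm with a two-finger parallel gripper is mounted at the origin on the work surface. World frame = base frame: x ahead of the robot, y to its left, z up, the work surface at z = 0. Lengths are in m, angles in rad, forces in N, time in s.
With the tool pointing down it reaches from about 0.4 to 0.875 m from the base axis. Payload 19.3 kg.
Tool frame: the origin (TCP) lies at the very end of the fingers, on their centre line; the grasp point (between the pads) lies 19 mm behind it; z points along the fingers, y is the line along which they close (so a half turn about z gives the same grasp; the last joint's range is limited). The gripper opens to 85 mm and grips with 20 to 120 N. Pads are 22 mm wide; open, the fingers measure 114 mm over their backs; the gripper's body (76 mm by 85 mm) begins 54 mm behind the grasp point. The pads swing forward as they close: fully open they stand 13 mm farther back than shut.
Start: joints at [-1.342, 0.521, -0.036, 1.599, 0.021, 1.021, -0.113], TCP at [0.184, 0.597, 0.231] pointing down, gripper open.
Joint ranges: [-2.91, 2.91], [-0.3, 2.13], [-1.5, 1.42], [0.17, 2.43], [-1.26, 4.41], [0.16, 1.93], [-2.52, 2.52]. Speed limits (rad/s): [1.89, 1.89, 2.39, 2.39, 3.01, 3.01, 3.01].

### API

Orientations are given as [roll, pitch, yaw] about the fixed x, y, z axes, in that order (R = Rz(yaw) Ry(pitch) Rx(roll)).
In Python, from workcell import monitor, optics, workorder gives the robot as it stands.
- The arm moves only by the tool apply_moves, never from a script. Its arguments are lists of equal length, an entry for each row: "linear": the shift along the tool's x, y, z each as a share of 0.1 m, from -1 to 1, a list of three; "delta_rot": the turn, a rotation vector about the tool's x, y, z each as a share of 120 degrees, from -1 to 1, a list of three. A call has exactly 5 rows; each row is the pose to reach, as a shift and turn from the pose commanded when the call began, along the tool's axes at that moment; what a row does not reach only later rows make up. A row lasts 1/12 s, in which the tool goes at most 41.7 mm and 7.16 degrees, less where a joint would pass 70% of its speed; a pose out of reach is approached as far as the arm can. A call with a number of a shift or a turn outside -1 to 1 is refused whole. A call with a gripper value outside its range is refused whole. "gripper" is the opening, from -1 (shut) to 1 (fully open), set as the call begins (left out, the last holds). The fingers move at their own pace and stop on an object; "force" is the grip in N (left out, the last holds). Time passes only in rows, so rows that repeat a pose let the fingers close, or fill a call up. It gives the time, the measured TCP pose, the force, the opening and the grip force at its end, in the units of the state.
- monitor.observe(): the state, without advancing time (a new reading comes with each control period).
- optics.grab_frame(name): name is "scene" or "top" or "wrist"; returns (picture, depth): 420x560x3 uint8, red, green, blue; 420x560 float32, m along the optical axis (not along the pixel's ray), 0 where there is no reading.
- optics.camera_info(name): a dict with "fx", "fy", "cx", "cy" (pixels), "D" ([k1, k2, p1, p2, k3] as OpenCV has them; the pictures are not rectified), "rvec" (rotation vector, rad) and "tvec" (3), from world to camera coordinates, as OpenCV has them; the wrist camera has in their place "T_tool_cam" (4x4, takes a point from camera to tool coordinates, whose origin is the TCP and whose axes are the flange's). Camera axes: x right, y down, z forward; pixel columns grow to the right and rows downward; lengths in m; the calibration is good to about 2 mm. A picture is of the moment at which its call begins: read the wrist's pose just before it. camera_info takes no time and is no camera call.
- workorder.job_done(): hands the job in; it is judged then, once.
The state is a dict: "clock": time; "qpos": joint angles; "qd": joint speeds; "joint_efforts": joint torques, N m; "position": TCP position; "tool_rot": TCP orientation; "force": force on the tool from outside, world axes, zero at the start; "moment": the same for the moment, N m; "grip_width": finger opening in m; "finger_force": force on a finger pad.
Only numpy, scipy, OpenCV 4.12 (cv2) and the standard library are available. Lean on these libraries where they do the work, as an engineer would, in place of code of your own. Each camera call takes 0.05 s, during which the arm holds its last target. There are 200 camera calls.

## Working session

There is one attempt and no reset: what is moved stays moved. The work goes in short steps, Python scripts to look and compute and a tool call to move; the robot and the scene stay as the last step left them, time stands still between calls to the robot, and variables do not carry over. Pictures are saved under pics/ and viewed, at most 10 in all, crops included, and the job is handed in when it is done.

Besides the shell and the picture viewer there is one more tool, called as name(argument=value, ...) on one line, values as JSON. apply_moves: Moves the arm, as the interface text tells. Its arguments: {"type":"object","properties":{"linear":{"type":"array"},"delta_rot":{"type":"array"},"gripper":{"type":"number"},"force":{"type":"number"}},"required":["linear","delta_rot"]}

```bash
mkdir -p pics; python3 - <<'E'
from workcell import monitor, optics, workorder
import cv2,numpy as np
print(monitor.observe())
for n in("scene","top"):
    p,d=optics.grab_frame(n); cv2.imwrite(f"pics/{n}0.png",p[:,:,::-1]); np.save(f"{n}0.npy",d); print(optics.camera_info(n))
print(optics.camera_info("wrist"))
E
```

```text
{'clock': 0.0, 'qpos': array([-1.34218559,  0.52201693, -0.03629666,  1.59999948,  0.02121396,
        1.02109476, -0.1128129 ]), 'qd': array([ 0.0008096 , -0.00107703,  0.00063551, -0.00043554,  0.00237374,
        0.00044433, -0.00153067]), 'joint_efforts': array([-8.38608048e-04, -9.27101469e+01,  1.97927959e+00, -3.69927907e+01,
        1.78068416e-02,  8.25522118e-03, -5.88291016e-06]), 'position': array([0.18394773, 0.59696849, 0.23072732]), 'tool_rot': array([-3.14046443e+00,  1.07882262e-04,  2.84273960e+00]), 'force': array([-0.41290285, -0.45687998,  0.93788532]), 'moment': array([ 0.01581007,  0.00788099, -0.02173492]), 'finger_force': 0.0, 'grip_width': 0.0855507011320829}
{'fx': 471.04431276246913, 'fy': 471.04431276246913, 'cx': 277.03961411425746, 'cy': 211.79579441249848, 'D': array([-0.05733632,  0.        ,  0.        ,  0.        ,  0.        ]), 'rvec': array([ 2.05343852,  1.60563249, -0.5304338 ]), 'tvec': array([-0.12922886, -0.38449311,  1.53824882])}
{'fx': 473.5399852201388, 'fy': 473.5399852201388, 'cx': 274.46357117265893, 'cy': 206.2589122653317, 'D': array([-0.14031405,  0.        ,  0.        ,  0.        ,  0.        ]), 'rvec': array([ 2.18356432, -2.19054003,  0.06288418]), 'tvec': array([0.00590683, 0.55417296, 1.1629326 ])}
{'fx': 341.81894766225133, 'fy': 341.81894766225133, 'cx': 279.34296759938985, 'cy': 210.49369469055128, 'D': array([-0.08570004,  0.        ,  0.        ,  0.        ,  0.        ]), 'T_tool_cam': array([[ 6.50285856e-04, -9.46191182e-01, -3.23607516e-01,
         8.22227624e-02],
       [ 9.99999756e-01,  5.32988272e-04,  4.51092410e-04,
        -1.64883069e-04],
       [-2.54340650e-04, -3.23607731e-01,  9.46191298e-01,
        -1.44294729e-01],
       [ 0.00000000e+00,  0.00000000e+00,  0.00000000e+00,
         1.00000000e+00]])}
```

View pics/scene0.png

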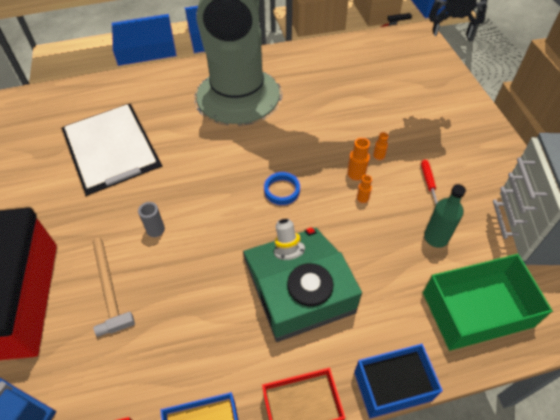

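View pics/top0.png

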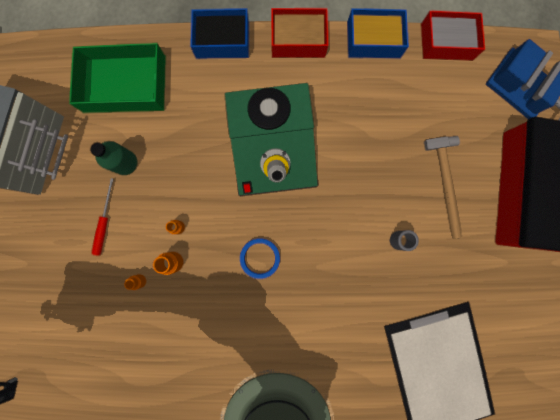

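The scene and top views show the large coupler at scene (358,160) / top (167,263), with two smaller lookalikes at top (175,227) and (134,283). The spigot tip is at top (277,174), and the extractor's yaw is slight.

```bash
cat > h.py <<'E'
import numpy as np,cv2
from workcell import monitor,optics
from scipy.spatial.transform import Rotation as R
def cloud(n,d,pose=None):
    c=optics.camera_info(n);K=np.array([[c['fx'],0,c['cx']],[0,c['fy'],c['cy']],[0,0,1]])
    v,u=np.mgrid[:420,:560]
    q=cv2.undistortPoints(np.dstack([u,v]).reshape(-1,1,2).astype(float),K,c['D']).reshape(420,560,2)
    P=np.dstack([q*d[...,None],d])
    if n=='wrist':
        T=c['T_tool_cam'];P=P@T[:3,:3].T+T[:3,3]
        return P@R.from_euler('xyz',pose['tool_rot']).as_matrix().T+pose['position']
    Rm=cv2.Rodrigues(c['rvec'])[0]
    return (P-c['tvec'])@Rm
E
python3 - <<'E'
from h import *
for n in('top','scene'):
    im=cv2.imread(f'pics/{n}0.png');P=cloud(n,np.load(f'{n}0.npy'));h=cv2.cvtColor(im,cv2.COLOR_BGR2HSV)
    def blobs(m,mn):
        k,l,s,c=cv2.connectedComponentsWithStats(m.astype(np.uint8))
        return [(l==i) for i in range(1,k) if s[i,4]>mn]
    org=(h[...,0]>3)&(h[...,0]<14)&(h[...,1]>215)&(h[...,2]>90)&(P[...,2]>.015)
    for b in blobs(org,40):
        q=P[b];print(n,'orange',b.sum(),q.mean(0).round(4),q.min(0).round(3),q.max(0).round(3))
        t=q[:,2].max(); 
        for lo,hi in((t-.006,t+.01),(.02,.065)):
            s=q[(q[:,2]>lo)&(q[:,2]<hi)]
            if len(s)>5:
                r=cv2.minEnclosingCircle(s[:,:2].astype(np.float32));print('   ',lo.round(3) if hi>.07 else lo,len(s),np.round(r[0],4),round(r[1],4))
    g=(h[...,0]>55)&(h[...,0]<90)&(h[...,1]>90)
    for b in blobs(g,1500):
        q=P[b&(abs(P[...,2]-.11)<.006)]
        if len(q)>500: print(n,'green',len(q),q.mean(0).round(4),cv2.minAreaRect(q[:,:2].astype(np.float32)))
    y=(h[...,0]>20)&(h[...,0]<34)&(h[...,1]>150)&(P[...,2]>.07)&(P[...,2]<.2)
    for b in blobs(y,30): q=P[b];print(n,'yellow',b.sum(),q.mean(0).round(4),q.min(0).round(3),q.max(0).round(3))
    s=P[(P[...,2]>.118)&(P[...,2]<.2)&(P[...,0]>.45)&(P[...,0]<.7)&(abs(P[...,1])<.12)]
    print(n,'hi',len(s),s.mean(0).round(4),s.min(0).round(3),s.max(0).round(3))
P=cloud('top',np.load('top0.npy'));print(P[[174,258,240,150,150],[277,231,405,300,250]].round(3), P[[84,195,187,90],[308,240,316,228]].round(3))
E
```

```text
top orange 97 [0.4221 0.2446 0.096 ] [ 0.395 -0.002  0.066] [0.48  0.268 1.195]
top orange 69 [0.368  0.3408 0.0573] [0.354 0.332 0.029] [0.383 0.359 0.086]
    0.08 8 [0.363  0.3417] 0.0066
    0.02 53 [0.3671 0.3475] 0.0165
top green 2444 [0.7675 0.0155 0.1106] ((0.7708027958869934, 0.015719138085842133), (0.11614394932985306, 0.19621700048446655), 6.173835754394531)
top yellow 193 [0.65   0.0022 0.1053] [ 0.621 -0.028  0.09 ] [0.668 0.03  0.119]
top hi 313 [ 0.6252 -0.0008  0.1361] [ 0.603 -0.021  0.118] [0.661 0.018 0.149]
scene green 2740 [0.7826 0.0095 0.1101] ((0.7748063206672668, 0.01453256607055664), (0.11608166992664337, 0.19571028649806976), 6.736169815063477)
scene yellow 148 [ 0.6559 -0.0008  0.1059] [ 0.628 -0.028  0.089] [0.672 0.03  0.116]
scene hi 310 [ 0.6336 -0.0017  0.134 ] [ 0.604 -0.021  0.118] [0.653 0.02  0.149]
[[ 0.619 -0.002  0.142]
 [ 0.425  0.114 -0.001]
 [ 0.468 -0.328 -0.   ]
 [ 0.684 -0.057  0.081]
 [ 0.683  0.061  0.09 ]] [[ 0.838 -0.077  0.106]
 [ 0.581  0.089  0.031]
 [ 0.603 -0.101  0.007]
 [ 0.858  0.124  0.   ]]
```

```bash
python3 - <<'E'
from h import *
from scipy.optimize import least_squares
C={n:cloud(n,np.load(f'{n}0.npy')) for n in('top','scene')}
def sel(P,f): q=P.reshape(-1,3); return q[f(q)]
for n,P in C.items():
    q=sel(P,lambda q:(q[:,2]>.02)&(q[:,2]<.17)&(q[:,0]>.3)&(q[:,0]<.55)&(q[:,1]>.15)&(q[:,1]<.4))
    k=(abs(q[:,0]-.41)<.05)&(abs(q[:,1]-.258)<.045)
    z=q[k]; print(n,len(z),z.min(0),z.max(0))
    for lo,hi,r in((.085,.12,.02),(.02,.068,.027)):
        s=z[(z[:,2]>lo)&(z[:,2]<hi)]
        if len(s)<8: continue
        f=least_squares(lambda p:np.hypot(*(s[:,:2]-p).T)-r,[.41,.258],loss='soft_l1',f_scale=.002)
        print('  cyl',r,len(s),f.x.round(4),np.abs(f.fun).mean().round(4))
    s=z[z[:,2]>.121];print('  top',len(s),(s.min(0)+s.max(0))/2,s.mean(0))
psi=.112
def axis(psi): return np.array([-np.cos(psi)*.5,-np.sin(psi)*.5,3**.5/2])
for names in(['top'],['scene'],['top','scene']):
    q=np.vstack([sel(C[n],lambda q:(q[:,2]>.08)&(q[:,2]<.16)&(q[:,0]>.57)&(q[:,0]<.7)&(abs(q[:,1])<.05)) for n in names])
    p0=np.array([.655,.002])
    for it in range(6):
        a=axis(psi);d=q-[*p0,.073];h=d@a;r=np.linalg.norm(d-h[:,None]*a,axis=1)
        s=q[(h>.044)&(h<.064)&(r>.014)&(r<.027)]
        def fun(p):
            d=s-[*p,.073];return np.linalg.norm(np.cross(d,a),axis=1)-.021
        f=least_squares(fun,p0,loss='soft_l1',f_scale=.002);p0=f.x
    d=q-[*p0,.073];h=d@a;r=np.linalg.norm(d-h[:,None]*a,axis=1)
    print(names,len(s),p0.round(4),np.abs(f.fun).mean().round(4),'tip',(np.r_[p0,.073]+.075*a).round(4))
    print('  tip h',np.sort(h[(r<.014)&(h>.05)])[-10:].round(4),'ring',np.histogram(h[(r>.0235)&(r<.029)&(h>.005)],bins=np.arange(.005,.06,.004)))
# extractor edge yaw: points z~.11 left/right edges
for n,P in C.items():
    q=sel(P,lambda q:(abs(q[:,2]-.11)<.004)&(q[:,0]>.6)&(q[:,0]<.95)&(abs(q[:,1])<.2))
    print(n,cv2.minAreaRect(q[:,:2].astype(np.float32)))
E
```

```text
top 501 [0.38979047 0.23378531 0.02006237] [0.44359832 0.2863816  0.12921421]
  cyl 0.02 114 [0.4166 0.2601] 0.0018
  cyl 0.027 128 [0.4166 0.2608] 0.0014
  top 102 [0.41554597 0.26202814 0.12520197] [0.41588275 0.26112345 0.12510663]
scene 645 [0.3922435  0.2334175  0.02013476] [0.4439873  0.28715745 0.12801546]
  cyl 0.02 201 [0.4159 0.2607] 0.0022
  cyl 0.027 225 [0.4144 0.2615] 0.001
  top 71 [0.41659626 0.26138016 0.12471239] [0.41772806 0.26032438 0.12425749]
['top'] 63 [0.654  0.0025] 0.0005 tip [ 0.6167 -0.0017  0.138 ]
  tip h [0.0791 0.0793 0.0794 0.0794 0.0796 0.0798 0.0803 0.0803 0.0804 0.0812] ring (array([ 0,  0,  0,  0,  1, 27, 73,  6,  0,  0,  0,  0,  0]), array([0.005, 0.009, 0.013, 0.017, 0.021, 0.025, 0.029, 0.033, 0.037,
       0.041, 0.045, 0.049, 0.053, 0.057]))
['scene'] 136 [0.654  0.0034] 0.0011 tip [ 0.6168 -0.0008  0.138 ]
  tip h [0.0767 0.0767 0.0768 0.0768 0.0769 0.0769 0.077  0.0771 0.0777 0.0777] ring (array([ 1,  2,  3,  4, 11, 23, 51,  1,  0,  0,  2,  1,  1]), array([0.005, 0.009, 0.013, 0.017, 0.021, 0.025, 0.029, 0.033, 0.037,
       0.041, 0.045, 0.049, 0.053, 0.057]))
['top', 'scene'] 200 [0.6539 0.0031] 0.001 tip [ 0.6167 -0.0011  0.138 ]
  tip h [0.0791 0.0793 0.0794 0.0795 0.0796 0.0798 0.0803 0.0803 0.0804 0.0812] ring (array([  1,   2,   3,   4,  12,  52, 122,   9,   0,   0,   2,   1,   0]), array([0.005, 0.009, 0.013, 0.017, 0.021, 0.025, 0.029, 0.033, 0.037,
       0.041, 0.045, 0.049, 0.053, 0.057]))
top ((0.7336629629135132, 0.011658549308776855), (0.1953018754720688, 0.20139867067337036), 6.78106689453125)
scene ((0.7330398559570312, 0.011032916605472565), (0.19953188300132751, 0.19883793592453003), 6.866762638092041)
```

```bash
cat >> h.py <<'E'
A=np.array([-np.cos(.115)*.5,-np.sin(.115)*.5,3**.5/2]); FOOT=np.array([.654,.003,.073])
def down(th): return R.from_euler('xyz',[np.pi,0,th])
def final(phi=.115): # tool z = -A, tool y in lean plane
    z=-A; y=np.array([np.cos(phi),np.sin(phi),0]); y=y-z*(y@z); y/=np.linalg.norm(y); return R.from_matrix(np.c_[np.cross(y,z),y,z])
def go(p,r):
    s=monitor.observe();r0=R.from_euler('xyz',s['tool_rot'])
    print(s['clock'].__round__(2),'lin',(r0.inv().apply(np.array(p)-s['position'])/.1).round(3),'rot',((r0.inv()*r).as_rotvec()/np.radians(120)).round(4),'q',s['qpos'].round(2),'F',s['force'].round(1))
E
python3 - <<'E'
from h import *
go([.416,.261,.2],down(2.32)); print(final().as_euler('xyz'),((down(2.32).inv()*final()).as_rotvec()))
P=cloud('top',np.load('top0.npy'));print(P[222:232:3,170:182:3].round(3))
E
```

```text
0.1 lin [-3.207 -2.528  0.311] rot [-5.000e-04  2.000e-04  2.496e-01] q [-1.34  0.52 -0.04  1.6   0.02  1.02 -0.11] F [-0.  -0.2 -0.5]
[2.61799388 0.         1.68579633] [-0.50577136 -0.16598204  0.61945342]
[[[ 0.513  0.25   0.09 ]
  [ 0.514  0.244  0.082]
  [ 0.514  0.243  0.054]
  [ 0.514  0.236  0.051]]

 [[ 0.508  0.264  0.028]
  [ 0.508  0.262 -0.   ]
  [ 0.506  0.236  0.086]
  [ 0.507  0.236  0.052]]

 [[ 0.5    0.264  0.027]
  [ 0.501  0.262  0.004]
  [ 0.499  0.236  0.086]
  [ 0.5    0.235  0.057]]

 [[ 0.492  0.253  0.076]
  [ 0.492  0.244  0.082]
  [ 0.492  0.241  0.063]
  [ 0.493  0.236  0.05 ]]]
```

apply_moves(linear=[[-0.2,-0.158,0],[-0.4,-0.316,0],[-0.6,-0.474,0],[-0.8,-0.632,0],[-1,-0.79,0]], delta_rot=[[0,0,0],[0,0,0],[0,0,0],[0,0,0],[0,0,0]], gripper=1, force=60)

```text
clock: 0.52
position: [0.2568, 0.4911, 0.231]
tool_rot: [-3.141, -0.0, 2.843]
force: [0.1, 0.3, -0.1]
grip_width: 0.0855
finger_force: 0.0
```

apply_moves(linear=[[-0.2,-0.158,0],[-0.4,-0.316,0],[-0.6,-0.474,0],[-0.8,-0.632,0],[-1,-0.79,0]], delta_rot=[[0,0,0],[0,0,0],[0,0,0],[0,0,0],[0,0,0]])

```text
clock: 0.93
position: [0.3291, 0.3862, 0.2311]
tool_rot: [-3.141, -0.0, 2.843]
force: [1.2, 0.7, 0.4]
grip_width: 0.0854
finger_force: 0.0
```

apply_moves(linear=[[-0.2,-0.158,0],[-0.4,-0.316,0],[-0.6,-0.474,0],[-0.8,-0.632,0],[-0.8,-0.632,0]], delta_rot=[[0,0,0.05],[0,0,0.1],[0,0,0.15],[0,0,0.2],[0,0,0.25]])

```text
clock: 1.35
position: [0.389, 0.2993, 0.2313]
tool_rot: [-3.141, 0.002, 2.309]
force: [-1.4, -1.0, -0.0]
grip_width: 0.0856
finger_force: 0.0
```

```bash
python3 - <<'E'
from h import *
go([.416,.261,.2],down(2.32)); print(monitor.observe()['position'])
E
```

```text
1.35 lin [-0.465 -0.057  0.314] rot [-0.0002  0.0007 -0.0053] q [-0.91  0.31  0.16  1.95 -0.06  0.88  0.02] F [-1.4 -1.  -0. ]
[0.38895205 0.29927295 0.23132822]
```

apply_moves(linear=[[-0.15,-0.02,0.1],[-0.3,-0.04,0.2],[-0.465,-0.057,0.31],[-0.465,-0.057,0.31],[-0.465,-0.057,0.31]], delta_rot=[[0,0,0],[0,0,0],[0,0,0],[0,0,0],[0,0,0]])

```text
clock: 1.77
position: [0.4139, 0.2648, 0.1998]
tool_rot: [-3.14, 0.0, 2.318]
force: [-0.6, -0.2, 0.5]
grip_width: 0.0852
finger_force: 0.0
```

```bash
python3 - <<'E'
from h import *
from scipy.optimize import least_squares
s=monitor.observe();p,d=optics.grab_frame('wrist');cv2.imwrite('pics/w1.png',p[:,:,::-1])
q=cloud('wrist',d,s).reshape(-1,3)
z=q[(abs(q[:,0]-.416)<.045)&(abs(q[:,1]-.261)<.045)&(q[:,2]>.01)&(q[:,2]<.14)]
for lo,hi,r in((.085,.12,.02),(.02,.068,.027)):
    t=z[(z[:,2]>lo)&(z[:,2]<hi)];f=least_squares(lambda p:np.hypot(*(t[:,:2]-p).T)-r,[.416,.261],loss='soft_l1',f_scale=.002);print(len(t),f.x.round(4),abs(f.fun).mean())
t=z[z[:,2]>.12];print(len(t),(t.min(0)+t.max(0))/2,np.median(t[:,2]))
go([.416,.261,.092],down(2.32))
E
```

```text
1380 [0.4144 0.2637] 0.0021789284169443195
998 [0.4151 0.2631] 0.0020878724420841004
1157 [0.41633222 0.26160952 0.12442858] 0.12620005246404786
1.82 lin [-0.049 -0.015  1.083] rot [-0.0002 -0.0001 -0.0006] q [-0.82  0.36  0.16  1.98 -0.08  0.81  0.14] F [ 0.6 -0.2  1.3]
```

View pics/w1.png

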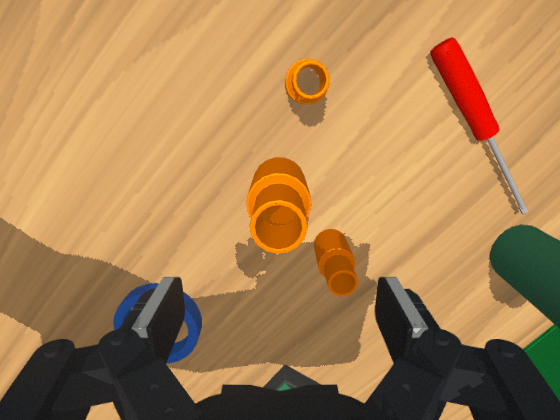

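The wrist view shows the coupler at (278,225), centred between the fingers. The small lookalike at (335,262) is clear of the finger path, so I'm descending.

apply_moves(linear=[[-0.035,-0.015,0.2],[-0.035,-0.015,0.4],[-0.035,-0.015,0.6],[-0.035,-0.015,0.8],[-0.035,-0.015,1.0]], delta_rot=[[0,0,0],[0,0,0],[0,0,0],[0,0,0],[0,0,0]])

```text
clock: 2.23
position: [0.4149, 0.263, 0.0999]
tool_rot: [3.141, -0.0, 2.32]
force: [1.2, 0.8, 0.3]
grip_width: 0.0857
finger_force: 0.0
```

apply_moves(linear=[[0,0,0.08],[0,0,0.08],[0,0,0.08],[0,0,0.08],[0,0,0.08]], delta_rot=[[0,0,0],[0,0,0],[0,0,0],[0,0,0],[0,0,0]], gripper=-0.4)

```text
clock: 2.65
position: [0.4157, 0.2624, 0.0936]
tool_rot: [3.14, -0.0, 2.319]
force: [-1.2, -0.2, 2.3]
grip_width: 0.0386
finger_force: 59.8
```

apply_moves(linear=[[0,0,0],[0,0,0],[0,0,0],[0,0,0],[0,0,0]], delta_rot=[[0,0,0],[0,0,0],[0,0,0],[0,0,0],[0,0,0]])

```text
clock: 3.07
position: [0.4157, 0.2624, 0.0936]
tool_rot: [3.14, -0.0, 2.319]
force: [-2.7, -0.3, 9.6]
grip_width: 0.0388
finger_force: 59.9
```

apply_moves(linear=[[0,0,-0.1],[0,0,-0.3],[0,0,-0.55],[0,0,-0.8],[0,0,-1.0]], delta_rot=[[0,0,0],[0,0,0],[0,0,0],[0,0,0],[0,0,0]], force=90)

```text
clock: 3.48
position: [0.4154, 0.262, 0.1952]
tool_rot: [3.14, 0.0, 2.319]
force: [0.7, 0.4, -1.3]
grip_width: 0.0378
finger_force: 90.3
```

apply_moves(linear=[[0,0,-0.2],[0,0,-0.4],[0,0,-0.6],[0,0,-0.8],[0,0,-1.0]], delta_rot=[[0,0,0],[0,0,0],[0,0,0],[0,0,0],[0,0,0]])

```text
clock: 3.9
position: [0.415, 0.2616, 0.2946]
tool_rot: [3.14, 0.0, 2.319]
force: [-0.2, 0.6, -0.8]
grip_width: 0.0379
finger_force: 90.3
```

```bash
python3 - <<'E'
from h import *
go(FOOT+(.13+.0936)*A,final()); print(FOOT+(.13+.0936)*A); print(monitor.observe()['grip_width'])
go([.45,.15,.29],down(2.0))
E
```

```text
3.9 lin [-2.86  -0.909  0.278] rot [-0.241  -0.0793  0.2952] q [-0.84  0.24  0.19  1.87 -0.05  1.03  0.12] F [-0.2  0.6 -0.8]
[ 0.54293846 -0.00982868  0.26664328]
0.03787994776842939
3.9 lin [-1.056 -0.503  0.045] rot [ 6.000e-04 -1.000e-04  1.523e-01] q [-0.84  0.24  0.19  1.87 -0.05  1.03  0.12] F [-0.2  0.6 -0.8]
```

apply_moves(linear=[[-0.2,-0.06,0.0],[-0.4,-0.12,0],[-0.6,-0.18,0],[-0.8,-0.24,0],[-1.0,-0.32,0]], delta_rot=[[-0.024,-0.008,0.03],[-0.048,-0.016,0.06],[-0.072,-0.024,0.09],[-0.096,-0.032,0.12],[-0.12,-0.04,0.15]])

```text
clock: 4.32
position: [0.4602, 0.1658, 0.2936]
tool_rot: [2.877, 0.042, 1.994]
force: [0.9, -0.6, -0.8]
grip_width: 0.0383
finger_force: 90.3
```

```bash
python3 - <<'E'
from h import *
go(FOOT+(.13+.0936)*A,final())
E
```

```text
4.32 lin [-1.929 -0.06   0.347] rot [-0.1197 -0.0384  0.1439] q [-0.78  0.09  0.3   2.09  0.05  0.71 -0.09] F [ 0.9 -0.6 -0.8]
```

apply_moves(linear=[[-0.2,0,0.03],[-0.4,-0.01,0.06],[-0.6,-0.02,0.1],[-0.8,-0.03,0.14],[-0.97,-0.03,0.17]], delta_rot=[[-0.024,-0.008,0.028],[-0.048,-0.016,0.056],[-0.072,-0.024,0.084],[-0.096,-0.032,0.112],[-0.12,-0.038,0.144]])

```text
clock: 4.73
position: [0.5016, 0.0772, 0.2802]
tool_rot: [2.618, -0.001, 1.686]
force: [1.3, -0.4, -1.8]
grip_width: 0.0379
finger_force: 90.3
```

```bash
python3 - <<'E'
from h import *
go(FOOT+(.13+.0936)*A,final())
E
```

```text
4.73 lin [-0.912  0.202  0.272] rot [ 0.0001 -0.0005 -0.0003] q [-0.74  0.05  0.42  2.28  0.28  0.32 -0.46] F [ 1.3 -0.4 -1.8]
```

apply_moves(linear=[[-0.2,0.04,0.05],[-0.4,0.08,0.1],[-0.6,0.12,0.16],[-0.8,0.16,0.22],[-0.91,0.2,0.27]], delta_rot=[[0,0,0],[0,0,0],[0,0,0],[0,0,0],[0,0,0]])

```text
clock: 5.15
position: [0.5433, -0.0101, 0.2668]
tool_rot: [2.62, 0.0, 1.688]
force: [-0.3, 0.9, -1.6]
grip_width: 0.038
finger_force: 90.4
```

```bash
python3 - <<'E'
from h import *
go(FOOT+(.1+.0936)*A,final())
s=monitor.observe()
for n in('scene','top','wrist'):
    p,d=optics.grab_frame(n); cv2.imwrite(f"pics/{n}2.png",p[:,:,::-1]); np.save(f"{n}2.npy",d)
sc=cv2.imread('pics/scene2.png')[130:310,200:400];tp=cv2.imread('pics/top2.png')[100:280,180:380]
cv2.imwrite('pics/c2.png',np.hstack([cv2.resize(x,(400,360),interpolation=cv2.INTER_CUBIC) for x in(sc,tp)]))
# coupler axis fit from orange points
from scipy.optimize import least_squares
Rt=R.from_euler('xyz',s['tool_rot']).as_matrix()
for n in('scene','top','wrist'):
    h=cv2.cvtColor(cv2.imread(f'pics/{n}2.png'),cv2.COLOR_BGR2HSV);P=cloud(n,np.load(f'{n}2.npy'),s)
    m=(h[...,0]>3)&(h[...,0]<16)&(h[...,1]>190)
    q=(P[m]-s['position'])@Rt; q=q[(np.hypot(q[:,0],q[:,1])<.05)&(q[:,2]>-.03)&(q[:,2]<.12)]
    w=q[(q[:,2]>.025)&(q[:,2]<.085)]
    print(n,len(q),len(w),q.min(0) if len(q) else '',q.max(0) if len(q) else '')
    if len(w)>20:
        f=least_squares(lambda p:np.hypot(w[:,0]-p[0]-p[2]*w[:,2],w[:,1]-p[1]-p[3]*w[:,2])-.027,[0,0,0,0],loss='soft_l1',f_scale=.002);print('  tool-frame axis x,y,slopes',f.x.round(4),abs(f.fun).mean())
        f=least_squares(lambda p:np.hypot(w[:,0]-p[0],w[:,1]-p[1])-.027,[0,0],loss='soft_l1',f_scale=.002);print('  straight',f.x.round(4),abs(f.fun).mean())
E
```

```text
5.15 lin [ 0.003 -0.003  0.3  ] rot [-0.0007 -0.0003  0.0009] q [-0.35  0.14  0.3   2.21 -0.26  0.28  0.28] F [-0.3  0.9 -1.6]
scene 918 576 [-0.02607123 -0.01610572 -0.02967226] [0.02310588 0.03086132 0.09201567]
  tool-frame axis x,y,slopes [ 0.0008 -0.0004  0.0026 -0.0005] 0.0011236232034761383
  straight [ 0.0009 -0.0005] 0.0011242220044495733
top 537 279 [-0.02726061 -0.01509726 -0.02930453] [0.02522079 0.02888901 0.0943302 ]
  tool-frame axis x,y,slopes [-0.0008  0.0006 -0.0021 -0.0084] 0.00045663213026476675
  straight [-0.0009  0.0002] 0.00046410723711991247
wrist 8592 1093 [-0.02471408 -0.02499121 -0.02999312] [0.02640857 0.02774576 0.09098054]
  tool-frame axis x,y,slopes [ 0.0012  0.0038 -0.0396 -0.0402] 0.000818547303838828
  straight [-0.0006  0.002 ] 0.0008089394047840361
```

View pics/c2.png

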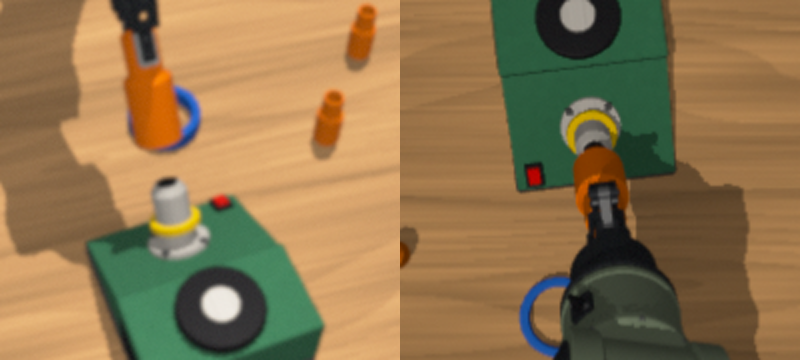

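In both crops the coupler is held straight and lined up with the spigot axis. I'll advance along the tool's z axis.

apply_moves(linear=[[0,0,0.06],[0,0,0.12],[0,0,0.18],[0,0,0.24],[0,0,0.3]], delta_rot=[[0,0,0],[0,0,0],[0,0,0],[0,0,0],[0,0,0]])

```text
clock: 5.72
position: [0.5579, -0.0058, 0.2391]
tool_rot: [2.621, 0.001, 1.69]
force: [0.4, 0.1, -2.6]
grip_width: 0.0379
finger_force: 90.4
```

apply_moves(linear=[[0,0,0.05],[0,0,0.1],[0,0,0.15],[0,0,0.2],[0,0,0.25]], delta_rot=[[0,0,0],[0,0,0],[0,0,0],[0,0,0],[0,0,0]])

```text
clock: 6.13
position: [0.5703, -0.0051, 0.2177]
tool_rot: [2.621, 0.001, 1.689]
force: [-0.4, -0.5, -1.3]
grip_width: 0.0381
finger_force: 90.4
```

```bash
python3 - <<'E'
from h import *
go(FOOT+(.075+.0936)*A,final());s=monitor.observe();print(s['moment'],(s['position']-FOOT)@A-.0936)
E
```

```text
6.13 lin [-0.016  0.004 -0.012] rot [-0.0014 -0.0003  0.0016] q [-0.24  0.27  0.18  2.2  -0.43  0.16  0.45] F [-0.4 -0.5 -1.3]
[-0.0575646   0.65792827 -0.05598493] 0.07376924556778301
```

```bash
cat >> h.py <<'E'
def tilt(deg,phi=.115,perp=False):
    a=np.radians(deg); z=np.array([np.cos(phi)*np.sin(a),np.sin(phi)*np.sin(a),-np.cos(a)])
    h=np.array([-np.sin(phi),np.cos(phi),0])
    y=np.cross(z,h) if not perp else h
    if not perp and y[0]<0: y=-y
    return R.from_matrix(np.c_[np.cross(y,z),y,z])
E
python3 - <<'E'
from h import *
print(monitor.observe()['qpos'])
for h,d in((.06,27),(.05,26),(.045,26)):
    r=tilt(d); go(FOOT+h*A-.0936*r.as_matrix()[:,2],r)
E
```

```text
[-0.23655601  0.27477806  0.17911162  2.20238999 -0.43356801  0.16225314
  0.45200933]
6.13 lin [-0.016  0.054  0.139] rot [ 0.0236 -0.0003  0.0016] q [-0.24  0.27  0.18  2.2  -0.43  0.16  0.45] F [-0.4 -0.5 -1.3]
6.13 lin [-0.016  0.07   0.24 ] rot [ 0.0319 -0.0002  0.0016] q [-0.24  0.27  0.18  2.2  -0.43  0.16  0.45] F [-0.4 -0.5 -1.3]
6.13 lin [-0.016  0.071  0.29 ] rot [ 0.0319 -0.0002  0.0016] q [-0.24  0.27  0.18  2.2  -0.43  0.16  0.45] F [-0.4 -0.5 -1.3]
```

q6 is almost at its lower limit of 0.16. I'll relax the tilt a little, seat the coupler loosely over the spigot, then re-grasp with a less tilted tool for the push.

apply_moves(linear=[[0,0.03,0.0],[0,0.055,0.03],[0,0.055,0.07],[0,0.055,0.11],[0,0.055,0.14]], delta_rot=[[0.014,0,0],[0.024,0,0],[0.024,0,0],[0.024,0,0],[0.024,0,0]])

```text
clock: 6.55
position: [0.5817, -0.0036, 0.2081]
tool_rot: [2.671, 0.001, 1.689]
force: [-0.8, -1.1, -0.4]
grip_width: 0.038
finger_force: 90.8
```

```bash
python3 - <<'E'
from h import *
s=monitor.observe();print(s['qpos'],s['moment'])
for h,d in((.05,26),(.045,26)):
    r=tilt(d); go(FOOT+h*A-.0936*r.as_matrix()[:,2],r)
E
```

```text
[-0.27894266  0.31924473  0.23301366  2.14801945 -0.41304721  0.22915214
  0.42549841] [-0.44191053  0.4829531  -0.23692461]
6.55 lin [-0.018  0.024  0.098] rot [ 0.0081 -0.0002  0.0017] q [-0.28  0.32  0.23  2.15 -0.41  0.23  0.43] F [-0.8 -1.1 -0.4]
6.55 lin [-0.018  0.026  0.148] rot [ 0.0081 -0.0002  0.0017] q [-0.28  0.32  0.23  2.15 -0.41  0.23  0.43] F [-0.8 -1.1 -0.4]
```

Next: to h ≈ 0.047, with the tilt at 26°.

apply_moves(linear=[[0,0.012,0.02],[0,0.025,0.04],[0,0.025,0.07],[0,0.025,0.1],[0,0.025,0.13]], delta_rot=[[0.004,0,0],[0.008,0,0],[0.008,0,0],[0.008,0,0],[0.008,0,0]])

```text
clock: 6.97
position: [0.5898, -0.0028, 0.198]
tool_rot: [2.688, 0.001, 1.689]
force: [-2.0, -2.0, -0.1]
grip_width: 0.038
finger_force: 90.6
```

```bash
python3 - <<'E'
from h import *
s=monitor.observe();print(s['qpos'],s['moment'],s['force'])
r=R.from_euler('xyz',s['tool_rot']).as_matrix()
o=s['position']+.0936*r[:,2]-FOOT; print('h',o@A,'off',o-(o@A)*A)
s=monitor.observe()
for n in('scene','top'):
    p,d=optics.grab_frame(n); cv2.imwrite(f"pics/{n}3.png",p[:,:,::-1])
sc=cv2.imread('pics/scene3.png')[170:290,220:360];tp=cv2.imread('pics/top3.png')[110:230,200:340]
cv2.imwrite('pics/c3.png',np.hstack([cv2.resize(x,(400,343),interpolation=cv2.INTER_CUBIC) for x in(sc,tp)]))
E
```

```text
[-0.27374832  0.35175491  0.22947742  2.12461952 -0.41719796  0.23847415
  0.4270301 ] [-0.75028422  0.79141419 -0.28464467] [-1.95360035 -2.01574974 -0.0832956 ]
h 0.04708257871181427 off [-6.70382516e-05  1.67316217e-03  7.23964727e-05]
```

View pics/c3.png

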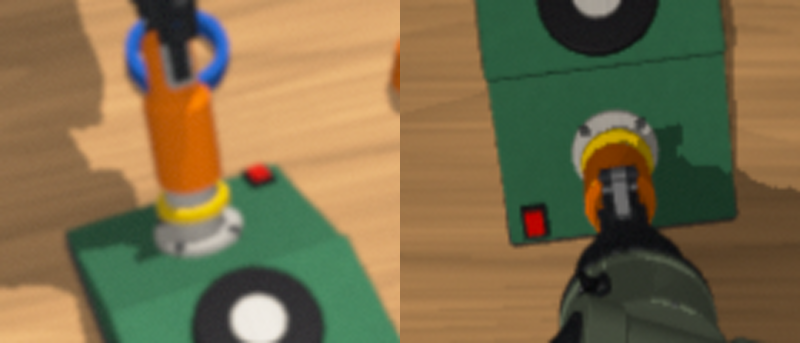

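The coupler's socket is over the spigot, just above the yellow ring. I'll release and back off.

apply_moves(linear=[[0,0,0],[0,0,0],[0,0,0],[0,0,0],[0,0,0]], delta_rot=[[0,0,0],[0,0,0],[0,0,0],[0,0,0],[0,0,0]], gripper=1)

```text
clock: 7.48
position: [0.5899, -0.0025, 0.1985]
tool_rot: [2.688, 0.001, 1.689]
force: [0.0, 0.2, 0.2]
grip_width: 0.0856
finger_force: 0.0
```

apply_moves(linear=[[0,0,-0.1],[0,0,-0.25],[0,0,-0.4],[0,0,-0.6],[0,0,-0.8]], delta_rot=[[0,0,0],[0,0,0],[0,0,0],[0,0,0],[0,0,0]])

```text
clock: 7.9
position: [0.5541, -0.0071, 0.2712]
tool_rot: [2.688, 0.001, 1.689]
force: [-0.7, 0.8, 0.4]
grip_width: 0.0854
finger_force: 0.0
```

```bash
python3 - <<'E'
from h import *
from scipy.optimize import least_squares
for n in('scene','top'):
    p,d=optics.grab_frame(n); im=p[:,:,::-1].copy();cv2.imwrite(f"pics/{n}4.png",im)
    h=cv2.cvtColor(im,cv2.COLOR_BGR2HSV);q=cloud(n,d)[(h[...,0]>3)&(h[...,0]<16)&(h[...,1]>190)]
    q=q-FOOT;hh=q@A;r=np.linalg.norm(q-hh[:,None]*A,axis=1);k=(r<.045)&(hh>.02)
    print(n,k.sum(),np.percentile(hh[k],[1,5,50,95,99]).round(3),'wide',hh[k&(r>.0235)].min().__round__(3),hh[k&(r>.0245)].max().__round__(3))
s=monitor.observe();print(s['qpos'])
# pregrasp: grasp pt at coupler z=.109, origin h=.042, tilt 12, back off 80mm
for sgn in(0,1):
  r=tilt(12,perp=True)
  if sgn: r=r*R.from_euler('z',np.pi)
  G=FOOT+(.042+.109)*A; go(G+r.as_matrix()[:,2]*(.019-.07),r)
E
```

```text
scene 1004 [0.035 0.041 0.093 0.15  0.154] wide 0.034 0.105
top 390 [0.037 0.044 0.092 0.142 0.155] wide 0.035 0.107
[-0.44886527  0.17652985  0.41569324  2.12986348 -0.25305454  0.40321552
  0.27310688]
8.0 lin [-0.015  0.035  0.236] rot [ 0.0932  0.0926 -0.7445] q [-0.45  0.18  0.42  2.13 -0.25  0.4   0.27] F [ 0.1 -0.1  0.7]
8.0 lin [-0.015  0.035  0.236] rot [ 0.0927 -0.0933  0.7472] q [-0.45  0.18  0.42  2.13 -0.25  0.4   0.27] F [ 0.1 -0.1  0.7]
```

apply_moves(linear=[[0,0,0],[0,0,0],[0,0,0],[0,0,0],[0,0,0]], delta_rot=[[0.006,0.006,-0.05],[0.012,0.012,-0.1],[0.018,0.018,-0.15],[0.025,0.025,-0.2],[0.031,0.031,-0.248]])

```text
clock: 8.42
position: [0.5548, -0.0068, 0.2702]
tool_rot: [2.794, 0.148, 2.199]
force: [0.4, -0.1, -0.3]
grip_width: 0.0854
finger_force: 0.0
```

apply_moves(linear=[[0,0,0],[0,0,0],[0,0,0],[0,0,0],[0,0,0]], delta_rot=[[0.006,0.006,-0.05],[0.012,0.012,-0.1],[0.018,0.018,-0.15],[0.025,0.025,-0.2],[0.031,0.031,-0.248]])

```text
clock: 8.83
position: [0.5548, -0.0068, 0.2701]
tool_rot: [2.96, 0.223, 2.726]
force: [0.4, -0.4, 1.0]
grip_width: 0.0855
finger_force: 0.0
```

apply_moves(linear=[[0,0,0],[0,0,0],[0,0,0],[0,0,0],[0,0,0]], delta_rot=[[0.006,0.006,-0.05],[0.012,0.012,-0.1],[0.018,0.018,-0.15],[0.025,0.025,-0.2],[0.031,0.031,-0.248]])

```text
clock: 9.25
position: [0.5549, -0.0067, 0.2701]
tool_rot: [-3.14, 0.204, -3.022]
force: [-0.7, -0.2, -0.3]
grip_width: 0.0858
finger_force: 0.0
```

```bash
python3 - <<'E'
from h import *
r=tilt(12,perp=True); G=FOOT+(.036+.109)*A
go(G+r.as_matrix()[:,2]*(.019-.06),r);go(G+r.as_matrix()[:,2]*.019,r)
E
```

```text
9.25 lin [-0.118 -0.018  0.345] rot [-0.0002 -0.0025  0.0023] q [-0.17  0.27  0.09  1.91 -0.05  0.76  1.64] F [-0.7 -0.2 -0.3]
9.25 lin [-0.121 -0.017  0.945] rot [-0.0002 -0.0025  0.0023] q [-0.17  0.27  0.09  1.91 -0.05  0.76  1.64] F [-0.7 -0.2 -0.3]
```

apply_moves(linear=[[-0.06,-0.01,0.15],[-0.12,-0.017,0.35],[-0.12,-0.017,0.55],[-0.12,-0.017,0.75],[-0.12,-0.017,0.94]], delta_rot=[[0,0,0],[0,0,0],[0,0,0],[0,0,0],[0,0,0]])

```text
clock: 9.67
position: [0.5858, -0.0048, 0.1795]
tool_rot: [3.141, 0.205, -3.027]
force: [0.4, 1.4, -0.6]
grip_width: 0.0851
finger_force: 0.0
```

apply_moves(linear=[[0,0,0],[0,0,0],[0,0,0],[0,0,0],[0,0,0]], delta_rot=[[0,0,0],[0,0,0],[0,0,0],[0,0,0],[0,0,0]], gripper=-0.4, force=70)

```text
clock: 10.08
position: [0.5862, -0.005, 0.182]
tool_rot: [3.142, 0.207, -3.027]
force: [-3.2, -0.8, 5.7]
grip_width: 0.0381
finger_force: 69.7
```

```bash
python3 - <<'E'
from h import *
r=tilt(12,perp=True)
for h in(.036,.024,.009): go(FOOT+(h+.109)*A+r.as_matrix()[:,2]*.019,r)
s=monitor.observe();print(s['grip_width'],s['finger_force'])
E
```

```text
10.08 lin [0.007 0.001 0.019] rot [-0.     -0.0011 -0.0002] q [-0.15  0.43  0.08  1.94 -0.07  0.57  1.66] F [-3.2 -0.8  5.7]
10.08 lin [-0.03   0.001  0.133] rot [-0.     -0.0011 -0.0002] q [-0.15  0.43  0.08  1.94 -0.07  0.57  1.66] F [-3.2 -0.8  5.7]
10.08 lin [-0.077  0.001  0.275] rot [-0.     -0.0011 -0.0002] q [-0.15  0.43  0.08  1.94 -0.07  0.57  1.66] F [-3.2 -0.8  5.7]
0.03813633164590743 69.7387683391571
```

apply_moves(linear=[[-0.006,0,0.02],[-0.012,0,0.04],[-0.018,0,0.06],[-0.025,0,0.08],[-0.031,0,0.1]], delta_rot=[[0,0,0],[0,0,0],[0,0,0],[0,0,0],[0,0,0]])

```text
clock: 10.5
position: [0.5915, -0.0044, 0.1728]
tool_rot: [-3.142, 0.207, -3.027]
force: [-2.9, -0.8, 10.6]
grip_width: 0.038
finger_force: 70.2
```

apply_moves(linear=[[-0.006,0,0.02],[-0.012,0,0.04],[-0.018,0,0.06],[-0.025,0,0.08],[-0.031,0,0.1]], delta_rot=[[0,0,0],[0,0,0],[0,0,0],[0,0,0],[0,0,0]])

```text
clock: 10.92
position: [0.5961, -0.0041, 0.1647]
tool_rot: [3.142, 0.207, -3.027]
force: [-43.0, -4.3, 82.1]
grip_width: 0.0382
finger_force: 78.4
```

```bash
python3 - <<'E'
from h import *
r=tilt(12,perp=True)
go(FOOT+(.009+.109)*A+r.as_matrix()[:,2]*.019,r)
for n in('scene','top'):
    p,d=optics.grab_frame(n); im=p[:,:,::-1].copy();cv2.imwrite(f"pics/{n}5.png",im)
    h=cv2.cvtColor(im,cv2.COLOR_BGR2HSV);q=cloud(n,d)
    for nm,m in(('or',(h[...,0]>3)&(h[...,0]<16)&(h[...,1]>190)),('ye',(h[...,0]>20)&(h[...,0]<34)&(h[...,1]>150))):
        w=q[m]-FOOT;hh=w@A;rr=np.linalg.norm(w-hh[:,None]*A,axis=1);k=(rr<.036)&(hh>-.01)&(hh<.2)
        print(n,nm,k.sum(),np.percentile(hh[k],[1,5,50,95,99]).round(3))
E
```

```text
10.92 lin [-0.015  0.004  0.086] rot [-0.     -0.0012 -0.0004] q [-0.14  0.47  0.07  1.93 -0.08  0.54  1.66] F [-43.   -4.3  82.1]
scene or 1002 [0.015 0.02  0.075 0.131 0.135]
scene ye 102 [0.002 0.002 0.008 0.012 0.013]
top or 199 [0.016 0.02  0.047 0.076 0.08 ]
top ye 89 [0.003 0.003 0.01  0.013 0.015]
```

The force rose to about 93 N along the axis and the images put the coupler's end at h ≈ 0.010, so it's bottomed out. I'll ease off and release.

apply_moves(linear=[[0.005,0,-0.015],[0.009,0,-0.03],[0.009,0,-0.03],[0.009,0,-0.03],[0.009,0,-0.03]], delta_rot=[[0,0,0],[0,0,0],[0,0,0],[0,0,0],[0,0,0]])

```text
clock: 11.43
position: [0.5949, -0.0038, 0.1655]
tool_rot: [3.142, 0.207, -3.027]
force: [0.3, -0.9, 6.4]
grip_width: 0.038
finger_force: 70.8
```

apply_moves(linear=[[0,0,0],[0,0,0],[0,0,0],[0,0,0],[0,0,0]], delta_rot=[[0,0,0],[0,0,0],[0,0,0],[0,0,0],[0,0,0]], gripper=1)

```text
clock: 11.85
position: [0.5943, -0.0039, 0.1649]
tool_rot: [3.141, 0.205, -3.027]
force: [-0.3, -0.1, -0.1]
grip_width: 0.0853
finger_force: 0.0
```

apply_moves(linear=[[0,0,-0.1],[0,0,-0.3],[0,0,-0.5],[0,0,-0.75],[0,0,-1.0]], delta_rot=[[0,0,0],[0,0,0],[0,0,0],[0,0,0],[0,0,0]])

```text
clock: 12.27
position: [0.5735, -0.0063, 0.2645]
tool_rot: [3.141, 0.205, -3.027]
force: [-0.2, -0.4, 1.0]
grip_width: 0.0855
finger_force: 0.0
```

```bash
python3 - <<'E'
from h import *
from scipy.optimize import least_squares
for n in('scene','top'):
    p,d=optics.grab_frame(n); im=p[:,:,::-1].copy();cv2.imwrite(f"pics/{n}6.png",im)
    h=cv2.cvtColor(im,cv2.COLOR_BGR2HSV);q=cloud(n,d)
    for nm,m in(('or',(h[...,0]>3)&(h[...,0]<16)&(h[...,1]>190)),('ye',(h[...,0]>20)&(h[...,0]<34)&(h[...,1]>150))):
        w=q[m]-FOOT;hh=w@A;rr=np.linalg.norm(w-hh[:,None]*A,axis=1);k=(rr<.036)&(hh>-.01)&(hh<.2)
        print(n,nm,k.sum(),np.percentile(hh[k],[1,5,50,95,99]).round(3),'top median',np.median(hh[k&(hh>.125)]) if nm=='or' else '')
s=cv2.imread('pics/scene6.png')[170:290,220:360];t=cv2.imread('pics/top6.png')[110:230,200:340]
cv2.imwrite('pics/c6.png',np.hstack([cv2.resize(x,(400,343),interpolation=cv2.INTER_CUBIC) for x in(s,t)]))
E
```

```text
scene or 995 [0.016 0.022 0.075 0.132 0.135] top median 0.1305635236523895
scene ye 106 [0.002 0.003 0.008 0.011 0.012] top median 
top or 299 [0.018 0.022 0.062 0.089 0.091] top median nan
top ye 84 [0.002 0.005 0.009 0.013 0.016] top median
  return _methods._mean(a, axis=axis, dtype=dtype,
  ret = ret.dtype.type(ret / rcount)
```

View pics/c6.png

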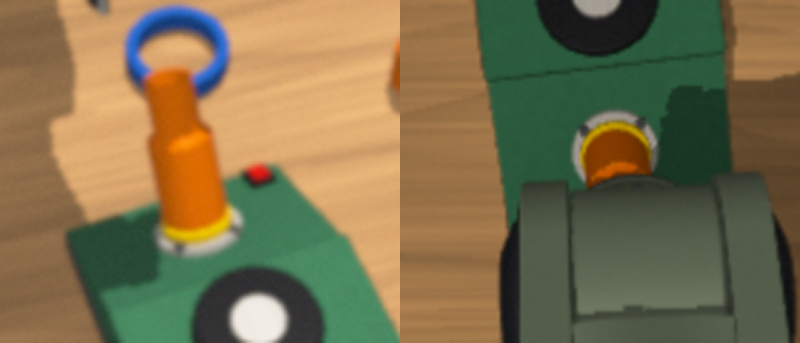

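The yellow ring lies flat against the flange and the coupler is seated on it. The gripper is well clear.

```bash
python3 -c "
from workcell import workorder;print(workorder.job_done())"
```

```text
the job is handed in; nothing more can be done
None
```

The coupler is seated wide end first on the spigot, with the yellow ring pressed home against the flange and the gripper clear. I handed the job in at about 12.4 s; it returned no verdict.

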